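# Show the helper which cup goes where at the party table

## Task

The party table is one cup short: one coaster is empty and its cup is still on the serving tray; ring the call bell by pressing its plunger down and letting it up again. Then point straight down at the cup on the tray with the fingertips about 3 cm above its rim for two seconds, and then point in the same way at the middle of the empty coaster, from about 3 cm above, and finish still pointing there after two seconds. Only point: do not touch, move or lift the cups, coasters or tray, leave everything else on the table in place, and travel well above the table so that you do not seem to point at any other cup.

Things in the scene. Friction and masses are not known exactly. Their poses are not given: they have to be found in the camera images.
- cup_a: one of four identical plain white open cups, loose, 90 mm tall, rim 72 mm across; origin at the centre of its underside, z up. Three cups stand on coasters (within 9 mm of centre), the fourth on the tray; which is which changes. All stand 6 mm above the table, so rims are at z = 96 mm.
- cup_b: one of four identical plain white open cups, loose, 90 mm tall, rim 72 mm across; origin at the centre of its underside, z up. Three cups stand on coasters (within 9 mm of centre), the fourth on the tray; which is which changes. All stand 6 mm above the table, so rims are at z = 96 mm.
- cup_c: one of four identical plain white open cups, loose, 90 mm tall, rim 72 mm across; origin at the centre of its underside, z up. Three cups stand on coasters (within 9 mm of centre), the fourth on the tray; which is which changes. All stand 6 mm above the table, so rims are at z = 96 mm.
- cup_d: one of four identical plain white open cups, loose, 90 mm tall, rim 72 mm across; origin at the centre of its underside, z up. Three cups stand on coasters (within 9 mm of centre), the fourth on the tray; which is which changes. All stand 6 mm above the table, so rims are at z = 96 mm.
- coaster_a: one of four identical round cork coasters, 100 mm across, 6 mm thick, fixed on the table; origin at the centre of its underside. One of the four is empty, and which one changes.
- coaster_b: one of four identical round cork coasters, 100 mm across, 6 mm thick, fixed on the table; origin at the centre of its underside. One of the four is empty, and which one changes.
- coaster_c: one of four identical round cork coasters, 100 mm across, 6 mm thick, fixed on the table; origin at the centre of its underside. One of the four is empty, and which one changes.
- coaster_d: one of four identical round cork coasters, 100 mm across, 6 mm thick, fixed on the table; origin at the centre of its underside. One of the four is empty, and which one changes.
- tray: rectangular wooden serving tray, 136 mm (its x) by 186 mm (its y), fixed, with a 10 mm high edge; its floor is 6 mm above the table; origin at the centre of its underside. One cup stands on it, up to 45 mm from its centre.
- plunger_top (a point): centre of the flat top of the call bell's plunger, 67 mm above the table when up; the plunger is a steel disc 22 mm across on a steel dome bell (92 mm across, fixed), pressed straight down
- plunger (a joint): how far the bell's plunger is pressed: 0 up, 0.006 m fully down; a spring pushes it back up (2 N to start, 5 N fully down); the bell rings at 0.004
- hat_left: bystander: white paper party hat with a red band, a cone 147 mm tall (156 mm with its pompom), 89 mm across the foot; origin at the centre of the foot; loose, leave it alone
- hat_right: bystander: white paper party hat with a red band, a cone 147 mm tall (156 mm with its pompom), 89 mm across the foot; origin at the centre of the foot; loose, leave it alone
- hat_back: bystander: white paper party hat with a red band, a cone 147 mm tall (156 mm with its pompom), 89 mm across the foot; origin at the centre of the foot; loose, leave it alone
- bowl: bystander: small bowl, 100 mm across, 40 mm tall; origin under its centre; loose, leave it alone
- vase: bystander: glass vase 60 mm across and 85 mm tall with a rose up to 165 mm; origin under its centre; loose, leave it alone
- gift: bystander: small gift box 70 x 70 x 55 mm; origin under its centre; loose, leave it alone
- plate: bystander: plate, 170 mm across, 16 mm tall; origin under its centre; loose, leave it alone
There are look-alikes about, which are no part of the job. Leave any blue or turquoise look-alike of the part that bears plunger_top alone.

How it is judged:
On the way, in this order (a step that is already met when the one before it is completed fails the run):
1. the bell's plunger is pressed down at least 4 mm (value of joint plunger above 0.004 m), for 0.02 s.
2. the plunger is let up again (value of joint plunger below 0.001 m), for 0.1 s.
3. the tool point stays for 1.5 s over the cup on the tray, within 25 mm of its centre and 20 to 85 mm above its rim, pointing down ((((horizontal distance between the grasp point and cup_a below 0.025 m and height (world z) of the grasp point between 0.116 and 0.181 m and angle between the grasp point's own z axis and vertical above 2.4 rad) and horizontal distance between cup_a and tray below 0.09 m) or ((horizontal distance between the grasp point and cup_b below 0.025 m and height (world z) of the grasp point between 0.116 and 0.181 m and angle between the grasp point's own z axis and vertical above 2.4 rad) and horizontal distance between cup_b and tray below 0.09 m) or ((horizontal distance between the grasp point and cup_c below 0.025 m and height (world z) of the grasp point between 0.116 and 0.181 m and angle between the grasp point's own z axis and vertical above 2.4 rad) and horizontal distance between cup_c and tray below 0.09 m) or ((horizontal distance between the grasp point and cup_d below 0.025 m and height (world z) of the grasp point between 0.116 and 0.181 m and angle between the grasp point's own z axis and vertical above 2.4 rad) and horizontal distance between cup_d and tray below 0.09 m))), for 1.5 s.
4. the tool point stays for 1.5 s over the empty coaster, within 25 mm of its centre and 20 to 85 mm above it, pointing down ((((horizontal distance between the grasp point and coaster_a below 0.025 m and height (world z) of the grasp point between 0.026 and 0.091 m and angle between the grasp point's own z axis and vertical above 2.4 rad) and horizontal distance between each of cup_a, cup_b, cup_c, cup_d and coaster_a above 0.05 m) or ((horizontal distance between the grasp point and coaster_b below 0.025 m and height (world z) of the grasp point between 0.026 and 0.091 m and angle between the grasp point's own z axis and vertical above 2.4 rad) and horizontal distance between each of cup_a, cup_b, cup_c, cup_d and coaster_b above 0.05 m) or ((horizontal distance between the grasp point and coaster_c below 0.025 m and height (world z) of the grasp point between 0.026 and 0.091 m and angle between the grasp point's own z axis and vertical above 2.4 rad) and horizontal distance between each of cup_a, cup_b, cup_c, cup_d and coaster_c above 0.05 m) or ((horizontal distance between the grasp point and coaster_d below 0.025 m and height (world z) of the grasp point between 0.026 and 0.091 m and angle between the grasp point's own z axis and vertical above 2.4 rad) and horizontal distance between each of cup_a, cup_b, cup_c, cup_d and coaster_d above 0.05 m))), for 1.5 s.
At the end, for the whole second after the job is handed in: The tool point still stands over the empty coaster, within 25 mm of its centre and 20 to 85 mm above it, the tool within about 42 degrees of straight down; the bell's plunger is up; every cup is at rest within 8 mm and every bystander within 12 mm of where it began ((((horizontal distance between the grasp point and coaster_a below 0.025 m and height (world z) of the grasp point between 0.026 and 0.091 m and angle between the grasp point's own z axis and vertical above 2.4 rad) and horizontal distance between each of cup_a, cup_b, cup_c, cup_d and coaster_a above 0.05 m) or ((horizontal distance between the grasp point and coaster_b below 0.025 m and height (world z) of the grasp point between 0.026 and 0.091 m and angle between the grasp point's own z axis and vertical above 2.4 rad) and horizontal distance between each of cup_a, cup_b, cup_c, cup_d and coaster_b above 0.05 m) or ((horizontal distance between the grasp point and coaster_c below 0.025 m and height (world z) of the grasp point between 0.026 and 0.091 m and angle between the grasp point's own z axis and vertical above 2.4 rad) and horizontal distance between each of cup_a, cup_b, cup_c, cup_d and coaster_c above 0.05 m) or ((horizontal distance between the grasp point and coaster_d below 0.025 m and height (world z) of the grasp point between 0.026 and 0.091 m and angle between the grasp point's own z axis and vertical above 2.4 rad) and horizontal distance between each of cup_a, cup_b, cup_c, cup_d and coaster_d above 0.05 m)) and value of joint plunger below 0.001 m and horizontal distance between any of cup_a, cup_b, cup_c, cup_d and tray below 0.09 m and distance of each of cup_a, cup_b, cup_c, cup_d from where it was at the start of the episode below 0.008 m and distance of each of hat_left, hat_right, hat_back, bowl, vase, gift, plate from where it was at the start of the episode below 0.012 m and linear speed of each of cup_a, cup_b, cup_c, cup_d below 0.02 m/s); the robot touches nothing.
It fails at once if a cup, a coaster or the tray is touched (contact force between any of cup_a, cup_b, cup_c, cup_d, coaster_a, coaster_b, coaster_c, coaster_d, tray and the fingers above 0.3 N or contact force between any of cup_a, cup_b, cup_c, cup_d, coaster_a, coaster_b, coaster_c, coaster_d, tray and the arm above 0.3 N).
It fails at once if a cup is moved more than 8 mm (distance of any of cup_a, cup_b, cup_c, cup_d from where it was at the start of the episode above 0.008 m).
It fails at once if a bystander is moved more than 12 mm or tipped (distance of any of hat_left, hat_right, hat_back, bowl, vase, gift, plate from where it was at the start of the episode above 0.012 m or angle between any of hat_left, hat_right, hat_back, bowl, vase, gift, plate's own z axis and vertical above 0.3 rad).
It fails at once if another cup is pointed at: the tool point comes within 30 mm of the axis of a cup on a coaster, less than 75 mm above its rim ((horizontal distance between the grasp point and cup_a below 0.03 m and height (world z) of the grasp point below 0.171 m and not (horizontal distance between cup_a and tray below 0.09 m)) or (horizontal distance between the grasp point and cup_b below 0.03 m and height (world z) of the grasp point below 0.171 m and not (horizontal distance between cup_b and tray below 0.09 m)) or (horizontal distance between the grasp point and cup_c below 0.03 m and height (world z) of the grasp point below 0.171 m and not (horizontal distance between cup_c and tray below 0.09 m)) or (horizontal distance between the grasp point and cup_d below 0.03 m and height (world z) of the grasp point below 0.171 m and not (horizontal distance between cup_d and tray below 0.09 m))).
It also fails if it takes over 45 s, if anything falls off the work surface, if the arm or the gripper's body presses on something with over 40 N, if the wrist force passes 120 N, or if a joint passes its speed limit or range.

## Robot

A 7-joint arm with a two-finger parallel gripper is mounted at the origin on the work surface. World frame = base frame: x ahead of the robot, y to its left, z up, the work surface at z = 0. Lengths are in m, angles in rad, forces in N, time in s.
With the tool pointing down it reaches from about 0.4 to 0.925 m from the base axis. Payload 5.6 kg.
Tool frame: the origin (TCP) lies between the finger pads, 19 mm behind the fingertips; this is the grasp point; z points along the fingers, y is the line along which they close (so a half turn about z gives the same grasp; the last joint's range is limited). The gripper opens to 85 mm and grips with 20 to 120 N. Pads are 22 mm wide; open, the fingers measure 114 mm over their backs; the gripper's body (76 mm by 85 mm) begins 54 mm behind the grasp point. The pads swing forward as they close: fully open they stand 13 mm farther back than shut.
Start: joints at [1.078, 0.468, -0.012, 1.603, 0.006, 1.071, -0.056], TCP at [0.283, -0.585, 0.25] pointing down, gripper open.
Joint ranges: [-2.53, 2.53], [-0.31, 2.02], [-1.57, 1.55], [0.28, 2.44], [-1.29, 4.43], [0.15, 1.84], [-2.92, 2.92]. Speed limits (rad/s): [2.57, 2.57, 3.14, 3.14, 3.14, 3.14, 3.14].

## Interface

Orientations are given as a unit quaternion [w, x, y, z].
In Python, from workcell import monitor, eyes, order gives the robot as it stands.
- The arm moves only by the tool apply_moves, never from a script. Its argument "deltas" is a list of rows, each a list of 5 numbers: the shift along the tool's x, y, z in mm, then the turn about the tool's z in degrees, then the finger opening in mm, from 0 to 85.4. In form: [[dx, dy, dz, spin, claw], ...]. A call has 1 to 8 rows; each row shifts and turns the commanded pose from where the row before left it, along the tool's axes as they then stand; what a row does not reach is not made up. A row lasts 1/8 s, in which the tool goes at most 62.5 mm and 10.7 degrees, less where a joint would pass 70% of its speed; a pose out of reach is approached as far as the arm can. A call is refused whole if a number of a shift passes 62.5 or a number of a turn 10.7, either way. A call with a gripper value outside its range is refused whole. The fingers move at their own pace and stop on an object; "newtons" is the grip in N (left out, the last holds). Time passes only in rows, so rows that do not move let the fingers close. It gives the time, the measured TCP pose, the force, the opening and the grip force at its end, in the units of the state.
- monitor.state(): the state, without advancing time (a new reading comes with each control period).
- eyes.read_camera(name): name is "scene" or "top" or "wrist"; returns (picture, depth): 480x640x3 uint8, blue, green, red; 480x640 float32, m along the optical axis (not along the pixel's ray), 0 where there is no reading.
- eyes.camera_model(name): a dict with "camera_matrix" (3x3 intrinsics, pixels), "extrinsics" (4x4, takes a point from world to camera coordinates). Camera axes: x right, y down, z forward; pixel columns grow to the right and rows downward; lengths in m; the calibration is good to about 2 mm. A picture is of the moment at which its call begins: read the wrist's pose just before it. camera_model takes no time and is no camera call; for the wrist camera it gives the pose at the moment of the call.
- order.job_done(): hands the job in; it is judged then, once.
The state is a dict: "t": time; "qpos": joint angles; "joint_velocities": joint speeds; "joint_torque": joint torques, N m; "ee_pos": TCP position; "tool_rot": TCP orientation; "wrist_force": force on the tool from outside, world axes, zero at the start; "torque": the same for the moment, N m; "gripper_width": finger opening in m; "finger_force": force on a finger pad.
Only numpy, scipy, OpenCV 4.12 (cv2) and the standard library are available. Lean on these libraries where they do the work, as an engineer would, in place of code of your own. Each camera call takes 0.05 s, during which the arm holds its last target. There are 200 camera calls.

## Working session

There is one attempt and no reset: what is moved stays moved. The work goes in short steps, Python scripts to look and compute and a tool call to move; the robot and the scene stay as the last step left them, time stands still between calls to the robot, and variables do not carry over. Pictures are saved under pics/ and viewed, at most 10 in all, crops included, and the job is handed in when it is done.

Besides the shell and the picture viewer there is one more tool, called after "Request:" as name(argument=value, ...) on one line, values as JSON. apply_moves: Moves the arm, as the interface text tells. Its arguments: {"type":"object","properties":{"deltas":{"type":"array","items":{"type":"array","items":{"type":"number"}}},"newtons":{"type":"number"}},"required":["deltas"]}

```bash
mkdir -p pics
cat > h.py <<'E'
import numpy as np, cv2
from workcell import monitor, eyes, order
def grab(n,tag):
    m=eyes.camera_model(n); im,d=eyes.read_camera(n)
    cv2.imwrite(f'pics/{tag}.png',im); np.savez(f'{tag}.npz',d=d,K=m['camera_matrix'],E=m['extrinsics'],im=im)
def cloud(tag):
    z=np.load(f'{tag}.npz'); K=np.array(z['K']);E=np.array(z['E']);d=z['d']
    v,u=np.mgrid[:480,:640]; p=np.stack([(u-K[0,2])/K[0,0]*d,(v-K[1,2])/K[1,1]*d,d],-1)
    P=(p-E[:3,3])@E[:3,:3]; P[d==0]=np.nan
    return P,z['im']
E
python3 - <<'E'
from h import *
grab('top','top0'); grab('scene','scene0')
s=monitor.state(); print(s['t'],s['ee_pos'],s['tool_rot'])
for n in('top','scene'): print(np.round(eyes.camera_model(n)['extrinsics'],3))
E
```

```text
0.1 [ 0.28237327 -0.58493403  0.24911661] [-7.86452258e-04  9.74820276e-01  2.22990490e-01 -2.30725314e-04]
[[-0.022 -1.     0.011  0.001]
 [-0.991  0.021 -0.136  0.541]
 [ 0.135 -0.014 -0.991  0.94 ]
 [ 0.     0.     0.     1.   ]]
[[ 5.000e-03  1.000e+00 -4.000e-03  1.100e-02]
 [ 7.870e-01 -7.000e-03 -6.160e-01 -3.650e-01]
 [-6.160e-01 -1.000e-03 -7.880e-01  1.799e+00]
 [ 0.000e+00  0.000e+00  0.000e+00  1.000e+00]]
```

View pics/top0.png

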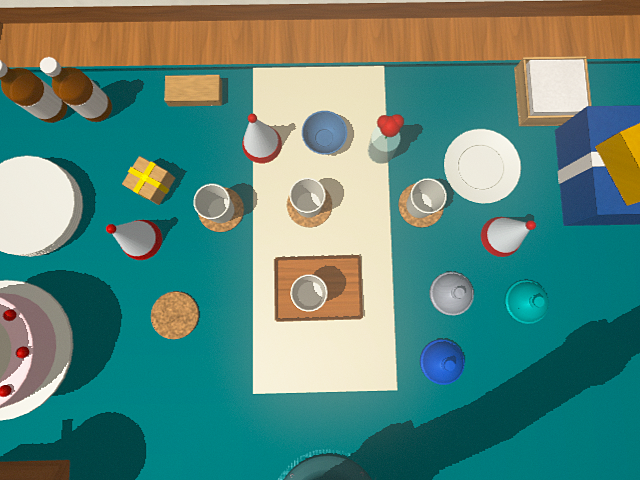

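View pics/scene0.png

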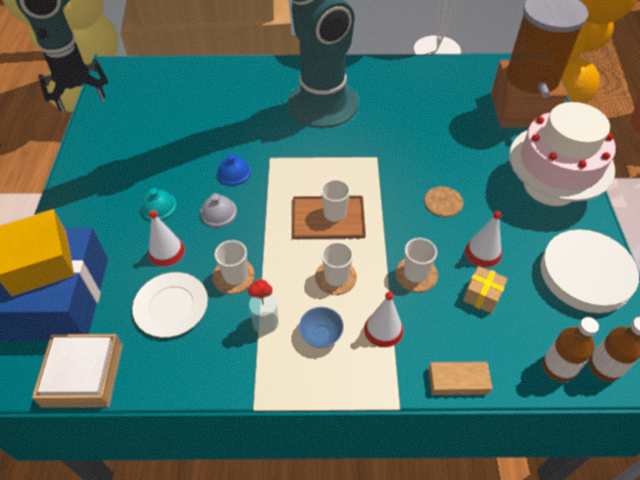

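The top view shows the grey bell at (452,293) with its plunger near (460,292), and turquoise and blue look-alikes at (527,301) and (442,361). The cup on the tray has its rim at (309,292), and the empty coaster is at (175,315). The scene view agrees: bell (219,207), tray cup (335,200), coaster (444,201).

Run:
```python
from h import *
from scipy import ndimage as N
def mid(P,c,r,zlo,zhi,name):
    m=(np.hypot(P[...,0]-c[0],P[...,1]-c[1])<r)&(P[...,2]>zlo)&(P[...,2]<zhi)
    q=P[m]; 
    if len(q)<4: print(name,'few',len(q));return
    print(name,len(q),'mean',q.mean(0).round(4),'bbmid',((q.min(0)+q.max(0))/2).round(4),'span',np.ptp(q,0).round(3))
top=dict(bell=(460,292),cup=(309,278),coaster=(175,315),traycorner=(285,305),cupL=(214,189),cupM=(307,183),cupR=(428,182))
P,im=cloud('top0'); S,_=cloud('scene0')
c={k:P[v,u] for k,(u,v) in top.items()}
for k in c: print(k,c[k].round(4))
for n,Q in(('top',P),('scene',S)):
    mid(Q,c['bell'],.03,.060,.075,n+' plunger')
    mid(Q,c['bell'],.06,.02,.08,n+' bell')
    mid(Q,c['cup'],.06,.088,.105,n+' rim')
    mid(Q,c['coaster'],.07,.0035,.012,n+' coaster')
h=P[...,2]; 
L,k=N.label(h>.12)
for i in range(1,k+1):
    q=P[L==i]
    if len(q)>60: print(len(q),q.min(0).round(2),q.max(0).round(2))
big=cv2.resize(im[255:330,415:490],None,fx=6,fy=6,interpolation=cv2.INTER_CUBIC)
z=np.load('scene0.npz')['im'][185:230,190:250]
b2=cv2.resize(z,(600,450),interpolation=cv2.INTER_CUBIC)[:, :345]
cv2.imwrite('pics/bell.png',np.hstack([big,b2]))
```

```text
bell [ 0.4287 -0.2758  0.0664]
cup [0.4637 0.027  0.0615]
coaster [0.3951 0.3123 0.0054]
traycorner [0.4109 0.0803 0.0043]
cupL [0.6494 0.2181 0.0706]
cupM [0.6579 0.0274 0.0721]
cupR [ 0.6526 -0.2193  0.0822]
top plunger 92 mean [ 0.4277 -0.2731  0.0667] bbmid [ 0.4278 -0.274   0.0672] span [0.018 0.021 0.01 ]
top bell 1145 mean [ 0.4271 -0.2683  0.0391] bbmid [ 0.4282 -0.2729  0.0462] span [0.08  0.079 0.052]
top rim 173 mean [0.4421 0.029  0.0948] bbmid [0.4376 0.0284 0.0942] span [0.061 0.07  0.012]
top coaster 1665 mean [0.395  0.3141 0.0062] bbmid [0.3937 0.3191 0.0073] span [0.134 0.121 0.008]
scene plunger 48 mean [ 0.4309 -0.2761  0.0638] bbmid [ 0.4301 -0.2757  0.0639] span [0.022 0.021 0.007]
scene bell 596 mean [ 0.4422 -0.2732  0.0372] bbmid [ 0.4381 -0.2748  0.0438] span [0.08  0.079 0.048]
scene rim 129 mean [0.44   0.0262 0.0922] bbmid [0.4386 0.0253 0.0933] span [0.068 0.07  0.01 ]
scene coaster 374 mean [0.4016 0.3117 0.0056] bbmid [0.4008 0.3195 0.0077] span [0.123 0.112 0.008]
1111 [0.83 0.46 0.12] [0.89 0.53 0.19]
934 [0.83 0.57 0.12] [0.89 0.63 0.19]
5579 [ 0.57 -0.64  0.12] [ 0.79 -0.53  0.22]
134 [0.76 0.12 0.12] [0.78 0.14 0.16]
463 [ 0.73 -0.16  0.14] [ 0.77 -0.11  0.17]
156 [ 0.54 -0.4   0.12] [ 0.56 -0.38  0.16]
164 [0.55 0.38 0.12] [0.57 0.4  0.16]
4380 [0.24 0.5  0.12] [0.44 0.6  0.21]
```

View pics/bell.png

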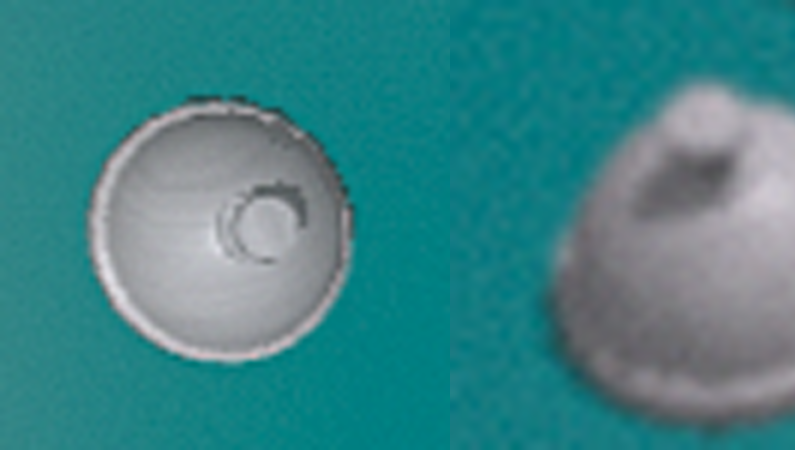

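The plunger measures (0.430, -0.275, 0.067) from both views, which matches the given height. The rim is at (0.438, 0.027, 0.095) and the coaster near (0.397, 0.315). I'll move over the bell at the current height with the fingers shut.

Request:
apply_moves(deltas=[[33.4, -26.9, 0, 0, 0], [33.4, -26.9, 0, 0, 0], [33.4, -26.9, 0, 0, 0], [33.4, -26.9, 0, 0, 0], [33.4, -26.9, 0, 0, 0], [33.4, -26.9, 0, 0, 0], [33.4, -26.9, 0, 0, 0], [33.4, -26.9, 0, 0, 0]])

```text
t: 1.1
ee_pos: [0.4299, -0.274, 0.2498]
tool_rot: [-0.0, 0.975, 0.223, -0.0]
wrist_force: [0.8, -0.6, -0.3]
gripper_width: 0.0
finger_force: 0.0
```

Request:
apply_moves(deltas=[[0, 0, 20, 0, 0], [0, 0, 40, 0, 0], [0, 0, 20, 0, 0], [0, 0, 0, 0, 0], [0, 0, 0, 0, 0]])

```text
t: 1.72
ee_pos: [0.4301, -0.2757, 0.1707]
tool_rot: [0.0, 0.975, 0.223, 0.0]
wrist_force: [-0.3, 0.6, 0.8]
gripper_width: 0.0003
finger_force: 0.0
```

Run:
```python
from h import *
s=monitor.state(); print(s['t'],s['ee_pos'],s['tool_rot'],s['gripper_width'],s['wrist_force'],s['qpos'].__repr__())
grab('wrist','w1'); grab('top','top1')
P,im=cloud('w1')
h=P[...,2]
m=(h>.06)&(h<.075)&(np.hypot(P[...,0]-.43,P[...,1]+.275)<.03); q=P[m]; print(len(q),q.mean(0),(q.min(0)+q.max(0))/2,np.ptp(q,0))
# coaster colour centroid from top (brown/orange pixels)
P,im=cloud('top0')
hsv=cv2.cvtColor(im,cv2.COLOR_BGR2HSV)
m=(hsv[...,0]<25)&(hsv[...,1]>60); mm=np.zeros_like(m); mm[280:350,140:210]=m[280:350,140:210]
q=P[mm]; print('coaster',len(q),np.nanmedian(q,0),(np.nanmin(q,0)+np.nanmax(q,0))/2,np.ptp(q,0))
```

```text
1.725 [ 0.43010474 -0.27567163  0.17066387] [3.58563320e-04 9.74830599e-01 2.22946279e-01 3.63565542e-04] 0.00028044424216440596 [-0.2939801   0.58291271  0.81820046] array([ 0.637719  ,  0.34796045, -0.15894253,  2.00166376,  0.0756605 ,
        0.79642639, -0.68587196])
916 [ 0.42801237 -0.27382783  0.06576591] [ 0.42749973 -0.27414593  0.06399718] [0.02123453 0.02146336 0.00752151]
coaster 1787 [0.39544381 0.31357476 0.00592835] [0.39651998 0.3144784  0.0044011 ] [nan nan nan]
```

View pics/w1.png

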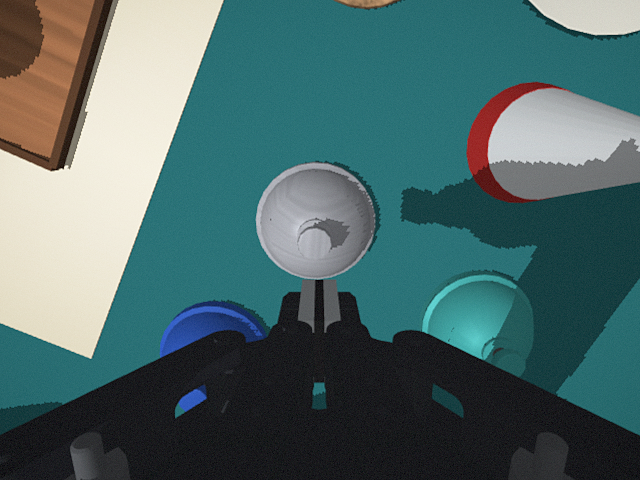

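The wrist view shows the plunger of the grey bell at pixel (315,243), below the shut fingers. It measures (0.428, -0.274), 2 mm from the tool point. I'll correct that and press, then read the force.

Request:
apply_moves(deltas=[[-1.1, -2.2, 30, 0, 0], [0, 0, 35, 0, 0], [0, 0, 12, 0, 0], [0, 0, 5, 0, 0], [0, 0, 4, 0, 0], [0, 0, 3.5, 0, 0], [0, 0, 0, 0, 0]])

```text
t: 2.7
ee_pos: [0.4284, -0.2743, 0.0812]
tool_rot: [0.001, 0.975, 0.223, 0.001]
wrist_force: [-1.0, -0.6, 3.6]
gripper_width: -0.0004
finger_force: 2.0
```

The force is 3.6 N, so the plunger is about 3 mm down or a little more. I'll press further until it bottoms.

Request:
apply_moves(deltas=[[0, 0, 1.5, 0, 0], [0, 0, 1.0, 0, 0], [0, 0, 0, 0, 0]])

```text
t: 3.08
ee_pos: [0.4285, -0.2744, 0.0796]
tool_rot: [0.001, 0.975, 0.223, 0.001]
wrist_force: [-2.7, 2.1, 16.3]
gripper_width: 0.0001
finger_force: 8.1
```

At 16 N the plunger has bottomed. Next I let it up, rise, and travel to above the tray cup at z = 0.25.

Request:
apply_moves(deltas=[[0, 0, -10, 0, 0], [0, 0, -10, 0, 0], [0, 0, 0, 0, 0], [0, 0, -40, 0, 0], [0, 0, -50, 0, 0], [0, 0, -50, 0, 0], [0, 0, -12, 0, 0]])

```text
t: 3.95
ee_pos: [0.4288, -0.2746, 0.2528]
tool_rot: [0.002, 0.975, 0.223, 0.002]
wrist_force: [0.8, -0.2, -1.2]
gripper_width: -0.0001
finger_force: 0.0
```

Request:
apply_moves(deltas=[[17.4, -33.4, 0, 0, 0], [17.4, -33.4, 0, 0, 0], [17.4, -33.4, 0, 0, 0], [17.4, -33.4, 0, 0, 0], [17.4, -33.4, 0, 0, 0], [17.4, -33.4, 0, 0, 0], [17.4, -33.4, 0, 0, 0], [17.4, -33.4, 0, 0, 0]])

```text
t: 4.95
ee_pos: [0.436, 0.0283, 0.2487]
tool_rot: [-0.0, 0.975, 0.223, -0.001]
wrist_force: [0.2, -0.3, -0.1]
gripper_width: 0.0001
finger_force: 0.0
```

Run:
```python
from h import *
grab('wrist','w2'); s=monitor.state(); print(s['t'],s['ee_pos'],s['wrist_force'])
P,im=cloud('w2'); h=P[...,2]
m=(h>.088)&(h<.105)&(np.hypot(P[...,0]-.438,P[...,1]-.027)<.06); q=P[m]; print(len(q),q.mean(0),(q.min(0)+q.max(0))/2,np.ptp(q,0))
grab('top','top2'); P,_=cloud('top2'); m=(np.hypot(P[...,0]-.428,P[...,1]+.274)<.008); print('plunger z',np.median(P[m][:,2]))
```

```text
5.0 [0.43593909 0.03348609 0.24900086] [-0.816386    5.11666262  0.60166198]
1509 [0.42967862 0.02624929 0.09387226] [0.43272618 0.02790334 0.0927705 ] [0.071294   0.0712228  0.00951334]
plunger z 0.06720491240995562
```

View pics/w2.png

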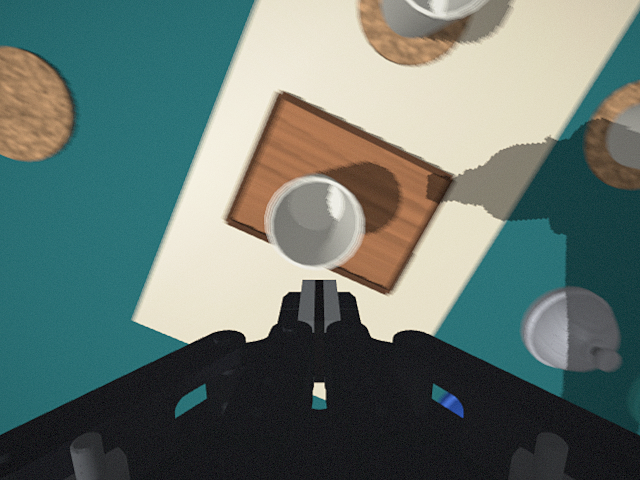

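The plunger is back up at z = 0.067. The wrist view shows the tray cup at pixel (315,222), with the three views agreeing on about (0.436, 0.027) to a few millimetres. I descend and hold.

Request:
apply_moves(deltas=[[0, 0, 0, 0, 0], [0, 0, 0, 0, 0], [0, 0, 30, 0, 0], [0, 0, 35, 0, 0], [0, 0, 25, 0, 0], [0, 0, 10, 0, 0], [0, 0, 0, 0, 0], [0, 0, 0, 0, 0]])

```text
t: 6.05
ee_pos: [0.4376, 0.0271, 0.1508]
tool_rot: [0.0, 0.975, 0.223, 0.001]
wrist_force: [0.5, 0.1, 0.5]
gripper_width: 0.0
finger_force: 0.0
```

Request:
apply_moves(deltas=[[0, 0, 0, 0, 0], [0, 0, 0, 0, 0], [0, 0, 0, 0, 0], [0, 0, 0, 0, 0], [0, 0, 0, 0, 0], [0, 0, 0, 0, 0], [0, 0, 0, 0, 0], [0, 0, 0, 0, 0]])

```text
t: 7.05
ee_pos: [0.4369, 0.0272, 0.1499]
tool_rot: [0.0, 0.975, 0.223, -0.0]
wrist_force: [0.3, 0.5, -0.2]
gripper_width: 0.0001
finger_force: 0.0
```

Request:
apply_moves(deltas=[[0, 0, 0, 0, 0], [0, 0, 0, 0, 0], [0, 0, 0, 0, 0], [0, 0, 0, 0, 0], [0, 0, 0, 0, 0], [0, 0, 0, 0, 0], [0, 0, 0, 0, 0], [0, 0, 0, 0, 0]])

```text
t: 8.05
ee_pos: [0.4369, 0.0272, 0.15]
tool_rot: [0.0, 0.975, 0.223, 0.0]
wrist_force: [0.2, -0.6, 0.2]
gripper_width: 0.0001
finger_force: 0.0
```

Held about 2.3 s. Now I rise and travel to above the empty coaster.

Request:
apply_moves(deltas=[[0, 0, -25, 0, 0], [0, 0, -50, 0, 0], [0, 0, -25, 0, 0], [0, 0, 0, 0, 0]])

```text
t: 8.55
ee_pos: [0.4381, 0.0273, 0.2518]
tool_rot: [0.001, 0.975, 0.223, 0.002]
wrist_force: [-0.6, 0.0, 0.5]
gripper_width: 0.0001
finger_force: 0.0
```

Request:
apply_moves(deltas=[[11, -34.5, 0, 0, 0], [11, -34.5, 0, 0, 0], [11, -34.5, 0, 0, 0], [11, -34.5, 0, 0, 0], [11, -34.5, 0, 0, 0], [11, -34.5, 0, 0, 0], [11, -34.5, 0, 0, 0], [11, -34.5, 0, 0, 0]])

```text
t: 9.55
ee_pos: [0.3954, 0.3147, 0.2485]
tool_rot: [0.0, 0.975, 0.223, -0.001]
wrist_force: [1.0, 0.1, -0.8]
gripper_width: -0.0004
finger_force: 0.0
```

Request:
apply_moves(deltas=[[0, 0, 0, 0, 0], [0, 0, 0, 0, 0], [0, 0, 40, 0, 0], [0, 0, 40, 0, 0], [0, 0, 0, 0, 0], [0, 0, 0, 0, 0]])

```text
t: 10.3
ee_pos: [0.3969, 0.314, 0.171]
tool_rot: [-0.0, 0.975, 0.223, 0.001]
wrist_force: [0.5, 0.4, 1.0]
gripper_width: -0.0001
finger_force: 0.0
```

Run:
```python
from h import *
s=monitor.state(); grab('wrist','w3'); print(s['t'],s['ee_pos'],s['wrist_force'])
P,im=cloud('w3'); hsv=cv2.cvtColor(im,cv2.COLOR_BGR2HSV)
m=(hsv[...,0]<25)&(hsv[...,1]>60)&(np.hypot(P[...,0]-.396,P[...,1]-.314)<.07)&(P[...,2]<.02); q=P[m]; print(len(q),q.mean(0),(q.min(0)+q.max(0))/2,np.ptp(q,0))
```

```text
10.3 [0.39687623 0.31398483 0.1709699 ] [0.50839157 0.43507541 1.01211418]
12307 [0.39660578 0.31540111 0.00505963] [0.39479433 0.31450347 0.00265802] [0.09929099 0.09908503 0.01001255]
```

View pics/w3.png

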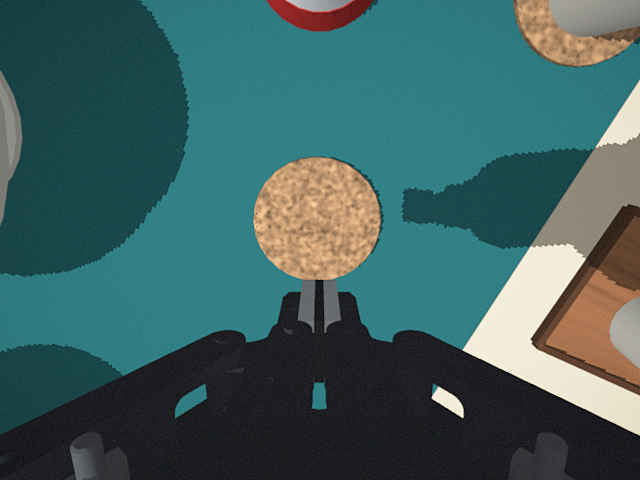

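The wrist view shows the bare coaster at pixel (318,218), measured at (0.396, 0.315) and 99 mm wide. The tool point is over its middle, and the cake stand at the left edge is well clear. I descend to z of about 0.058 and hold.

Request:
apply_moves(deltas=[[0, 0, 30, 0, 0], [0, 0, 40, 0, 0], [0, 0, 30, 0, 0], [0, 0, 11, 0, 0], [0, 0, 0, 0, 0], [0, 0, 0, 0, 0], [0, 0, 0, 0, 0], [0, 0, 0, 0, 0]])

```text
t: 11.35
ee_pos: [0.3966, 0.3142, 0.0596]
tool_rot: [-0.0, 0.975, 0.223, 0.001]
wrist_force: [0.0, -0.0, 0.5]
gripper_width: -0.0001
finger_force: 0.0
```

Request:
apply_moves(deltas=[[0, 0, 0, 0, 0], [0, 0, 0, 0, 0], [0, 0, 0, 0, 0], [0, 0, 0, 0, 0], [0, 0, 0, 0, 0], [0, 0, 0, 0, 0], [0, 0, 0, 0, 0], [0, 0, 0, 0, 0]])

```text
t: 12.35
ee_pos: [0.3962, 0.314, 0.0589]
tool_rot: [0.0, 0.975, 0.223, -0.0]
wrist_force: [0.3, -0.9, 0.7]
gripper_width: 0.0
finger_force: 0.0
```

Request:
apply_moves(deltas=[[0, 0, 0, 0, 0], [0, 0, 0, 0, 0], [0, 0, 0, 0, 0], [0, 0, 0, 0, 0], [0, 0, 0, 0, 0], [0, 0, 0, 0, 0], [0, 0, 0, 0, 0], [0, 0, 0, 0, 0]])

```text
t: 13.35
ee_pos: [0.3962, 0.314, 0.0589]
tool_rot: [0.0, 0.975, 0.223, -0.0]
wrist_force: [0.1, -0.9, -0.3]
gripper_width: -0.0
finger_force: 0.0
```

```bash
python3 -c "
from workcell import order; print(order.job_done())"
```

```text
the job is handed in; nothing more can be done
None
```

I rang the bell, pointed at the cup on the tray for about 2 s, and handed the job in with the arm still pointing at the middle of the empty coaster; the hand-in did not return a verdict.

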